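# Put the mixed-up bevel pinions back with their ring gears

## Robot

A 7-joint arm with a two-finger parallel gripper is mounted at the origin on the work surface. World frame = base frame: x ahead of the robot, y to its left, z up, the work surface at z = 0. Lengths are in m, angles in rad, forces in N, time in s.
With the tool pointing down it reaches from about 0.4 to 0.85 m from the base axis. Payload 4.5 kg.
Tool frame: the origin (TCP) lies where the fingers leave the gripper's body, on its centre line; the fingertips stand 64 mm ahead of it and the grasp point (between the pads) lies 45 mm ahead of it; z points along the fingers, y is the line along which they close (so a half turn about z gives the same grasp; the last joint's range is limited). The gripper opens to 88 mm and grips with 3 to 60 N. Pads are 18 mm wide; open, the fingers measure 123 mm over their backs; the gripper's body (75 mm by 187 mm) begins 45 mm behind the grasp point.
Start: joints at [1.322, 0.689, -0.195, 1.565, 0.157, 0.902, -0.215], TCP at [0.174, -0.6, 0.303] pointing down, gripper open.
Joint ranges: [-3.01, 3.01], [-0.46, 2.08], [-1.47, 1.51], [0.13, 2.56], [-1, 4.14], [0.04, 2.09], [-2.66, 2.66]. Speed limits (rad/s): [2.57, 2.57, 3.14, 3.14, 3.14, 3.14, 3.14].

## Interface

Orientations are given as a unit quaternion [x, y, z, w].
In Python, from plant import r gives the robot as it stands.
- The arm moves only by the tool play_rows, never from a script. Its arguments are lists of equal length, an entry for each row: "translation": the shift along the tool's x, y, z in m, a list of three; "delta_rot": the turn, a rotation vector about the tool's x, y, z in degrees, a list of three; "grip": the opening, from -1 (shut) to 1 (fully open). In form: {"translation": [[x, y, z], ...], "delta_rot": [[rx, ry, rz], ...], "grip": [grip, ...]}. A call has 1 to 20 rows; each row shifts and turns the commanded pose from where the row before left it, along the tool's axes as they then stand; what a row does not reach is not made up. A row lasts 1/8 s, in which the tool goes at most 62.5 mm and 10.7 degrees, less where a joint would pass 70% of its speed; a pose out of reach is approached as far as the arm can. A call with a gripper value outside its range is refused whole. The fingers move at their own pace and stop on an object; "squeeze" is the grip in N (left out, the last holds). Time passes only in rows, so rows that do not move let the fingers close. It gives the time, the measured TCP pose, the force, the opening and the grip force at its end, in the units of the state.
- r.get_state(): the state, without advancing time (a new reading comes with each control period).
- r.snapshot(name): name is "side" or "top"; returns the picture (480x640x3 uint8, blue, green, red); there is no depth.
- r.get_calibration(name): a dict with "intrinsics" (3x3 intrinsics, pixels), "eye" and "rotation" of the camera in the world. Camera axes: x right, y up, looking along -z (the intrinsics and any distortion apply to the point x, -y, -z); pixel columns grow to the right and rows downward; lengths in m; the calibration is good to about 2 mm. A picture is of the moment at which its call begins. get_calibration takes no time and is no camera call.
- r.finish_job(): hands the job in; it is judged then, once.
Trained networks look in the newest picture that a camera, given by its name, has taken for a name from the list of things; names that differ only in an ending like _2 or _b are one class to them, and where a whole thing is asked for, a point or a joint stands for the part that bears it (a point fixed in the world has none). Each returns a list of dicts, best first, with "confidence" (0 to 1); they miss things now and then, are a little off and sometimes report something else, mostly with a low value. They report only what shows in the picture. A call takes as long as a camera call.
- r.look_for(camera, target): "point" ([x, y, z] in m, in world coordinates, good to about 4 mm: the middle of the surface that is visible of it).
- r.silhouettes(camera, target): "pixels" (480x640 bool, what is visible of it).
The state is a dict: "clock": time; "q": joint angles; "qd": joint speeds; "joint_torque": joint torques, N m; "tool_pos": TCP position; "eef_rot": TCP orientation; "contact_force": force on the tool from outside, world axes, zero at the start; "moment": the same for the moment, N m; "opening": opening from 0.0 (shut) to 1.0 (fully open); "finger_force": force on a finger pad.
Only numpy, scipy, OpenCV 4.12 (cv2) and the standard library are available. Lean on these libraries where they do the work, as an engineer would, in place of code of your own. Each camera call takes 0.05 s, during which the arm holds its last target. There are 200 camera calls.

## Task

Bevel pinions and ring gears are matched sets, but after inspection every pinion was put back in the wrong ring gear: rearrange the three pinions so that each stands upright on the bench, shaft up, in the bore of the ring gear of its own size (large in large, medium in medium, small in small). Use the empty plywood block as the place to stand a pinion meanwhile; set the ground parts down, never drop them or let one fall over, and leave the ring gears lying where they are.

Things in the scene. Friction and masses are not known exactly. Their poses are not given: they have to be found in the camera images.
- pinion_large: largest of three steel bevel pinion shafts, standing on its narrow toe, shaft up; 105 mm tall, 0.35 to 0.7 kg. Toothed conical head, 36 mm across at the foot, 48 mm at 22 to 26 mm height. Round shaft above: 30 mm diameter to 62 mm height, 25 mm (splined, grip here) from 62 to 90, 18 mm thread to 105. Origin: centre of the foot's underside; z up the shaft
- pinion_medium: middle-sized bevel pinion shaft, same form: 88 mm tall, 0.2 to 0.4 kg. Head 29 mm across at the foot, 38 mm at 18 to 21 mm height. Shaft 24 mm diameter to 52 mm height, 20 mm (splined, grip here) from 52 to 76, 15 mm thread to 88. Origin: centre of the foot's underside; z up the shaft
- pinion_small: smallest bevel pinion shaft, same form: 74 mm tall, 0.1 to 0.2 kg. Head 22 mm across at the foot, 28 mm at 14 to 17 mm height. Shaft 19 mm diameter to 42 mm height, 16 mm (splined, grip here) from 42 to 64, 12 mm thread to 74. Origin: centre of the foot's underside; z up the shaft
- ring_large: the largest of three bevel ring gears, lying flat on the bench top with its teeth up; loose, 0.95 kg. 120 mm outside diameter, open bore of 76 mm down to the bench top, 24 mm high at the bore's edge. Origin: centre of the bore at bench height; z up
- ring_medium: the middle-sized ring gear, same form: 102 mm outside diameter, open bore of 64 mm, 21 mm high; loose, 0.62 kg. Origin: centre of the bore at bench height; z up
- ring_small: the smallest ring gear, same form: 84 mm outside diameter, open bore of 54 mm, 18 mm high; loose, 0.36 kg. Origin: centre of the bore at bench height; z up
- block: square plywood parking block, 100 x 100 mm and 18 mm thick, fixed to the bench, empty at the start. Origin: centre of its underside at bench height; z up, its top at 18 mm

How it is judged:
On the way:
1. one of the pinions stands upright on the plywood block, let go (((horizontal distance between pinion_large and block below 0.045 m and z of pinion_large in the frame of block between 0.014 and 0.022 m and angle between pinion_large's own z axis and vertical below 0.1 rad and linear speed of pinion_large below 0.02 m/s and contact force between pinion_large and the fingers below 0.05 N) or (horizontal distance between pinion_medium and block below 0.045 m and z of pinion_medium in the frame of block between 0.014 and 0.022 m and angle between pinion_medium's own z axis and vertical below 0.1 rad and linear speed of pinion_medium below 0.02 m/s and contact force between pinion_medium and the fingers below 0.05 N) or (horizontal distance between pinion_small and block below 0.045 m and z of pinion_small in the frame of block between 0.014 and 0.022 m and angle between pinion_small's own z axis and vertical below 0.1 rad and linear speed of pinion_small below 0.02 m/s and contact force between pinion_small and the fingers below 0.05 N))), for 0.2 s.
At the end, for the whole second after the job is handed in: Each pinion stands upright (within 0.1 rad) on the bench top (foot less than 4 mm above it) inside the bore of the ring gear of its own size, its axis within 14 mm of the ring's centre, let go and at rest; the ring gears lie flat (horizontal distance between pinion_large and ring_large below 0.014 m and height (world z) of each of pinion_large, pinion_medium, pinion_small below 0.004 m and angle between each of pinion_large, pinion_medium, pinion_small's own z axis and vertical below 0.1 rad and linear speed of each of pinion_large, pinion_medium, pinion_small below 0.02 m/s and contact force between each of pinion_large, pinion_medium, pinion_small and the fingers below 0.05 N and angle between each of ring_large, ring_medium, ring_small's own z axis and vertical below 0.05 rad and horizontal distance between pinion_medium and ring_medium below 0.014 m and horizontal distance between pinion_small and ring_small below 0.014 m); the robot touches nothing.
It fails at once if a pinion fell over (tilted by more than 0.7 rad) (angle between any of pinion_large, pinion_medium, pinion_small's own z axis and vertical above 0.7 rad).
It fails at once if a pinion was dropped (moving faster than 0.7 m/s out of the gripper, a fall of about 25 mm) ((linear speed of pinion_large above 0.7 m/s and contact force between pinion_large and the fingers below 0.05 N) or (linear speed of pinion_medium above 0.7 m/s and contact force between pinion_medium and the fingers below 0.05 N) or (linear speed of pinion_small above 0.7 m/s and contact force between pinion_small and the fingers below 0.05 N)).
It fails at once if a ring gear was shifted by more than 25 mm (distance of any of ring_large, ring_medium, ring_small from where it was at the start of the episode above 0.025 m).
It also fails if it takes over 106 s, if anything falls off the work surface, if the arm or the gripper's body presses on something with over 40 N, if the wrist force passes 120 N, or if a joint passes its speed limit or range.

## Working session

There is one attempt and no reset: what is moved stays moved. The work goes in short steps, Python scripts to look and compute and a tool call to move; the robot and the scene stay as the last step left them, time stands still between calls to the robot, and variables do not carry over. Pictures are saved under pics/ and viewed, at most 14 in all, crops included, and the job is handed in when it is done.

Besides the shell and the picture viewer there is one more tool, called after ">>>" as a command line: name --argument value ..., lists and objects as JSON in quotes. play_rows: Moves the arm, as the interface text tells. Its arguments: {"type":"object","properties":{"translation":{"type":"array","items":{"type":"array","items":{"type":"number"}}},"delta_rot":{"type":"array","items":{"type":"array","items":{"type":"number"}}},"grip":{"type":"array","items":{"type":"number"}},"squeeze":{"type":"number"}},"required":["translation","delta_rot","grip"]}

```bash
ls; mkdir -p pics
cat > h.py <<'E'
import numpy as np, cv2
from plant import r
from scipy.spatial.transform import Rotation as R
N=["pinion_large","pinion_medium","pinion_small","ring_large","ring_medium","ring_small","block"]
def proj(c,p):
    p=(np.atleast_2d(p)-np.array(c["eye"]))@np.array(c["rotation"]); p=p*[1,-1,-1]
    u=p@np.array(c["intrinsics"]).T; return u[:,:2]/u[:,2:]
def ray(c,uv):
    d=np.linalg.inv(np.array(c["intrinsics"]))@[uv[0],uv[1],1]; d=d*[1,-1,-1]
    return np.array(c["eye"]),np.array(c["rotation"])@d
def plane(c,uv,z):
    e,d=ray(c,uv); return e+d*(z-e[2])/d[2]
E
python3 - <<'E'
from h import *
print(r.get_state())
for n in("side","top"):
    c=r.get_calibration(n); print(n,c)
    cv2.imwrite(f"pics/{n}0.png",r.snapshot(n))
    for t in N:
        for d in r.look_for(n,t)[:3]: print(t,np.round(d["point"],3),round(d["confidence"],2),proj(c,d["point"]).round())
E
```

```text
pics
{'clock': 0.0, 'q': array([ 1.32181533,  0.68996282, -0.19447881,  1.56635001,  0.15729804,
        0.90246014, -0.21509319]), 'qd': array([-0.00037984,  0.00083209,  0.00084242, -0.0010821 , -0.00061824,
        0.00087255,  0.00039101]), 'joint_torque': array([ 8.36422096e-04, -5.27564156e+01, -1.26674920e+00, -1.53426754e+01,
       -5.26727457e-02,  6.59688871e-03,  1.93027836e-04]), 'tool_pos': array([ 0.17419535, -0.59970439,  0.30192063]), 'eef_rot': array([ 9.90016127e-01,  1.40951287e-01, -1.99055904e-04, -8.73458880e-04]), 'contact_force': array([0.42949463, 0.23075491, 0.00458716]), 'moment': array([-0.04253878, -0.00307999,  0.02526564]), 'finger_force': 0.0, 'opening': 1.0001480558660827}
side {'intrinsics': array([[537.3247358 ,   0.        , 313.75454051],
       [  0.        , 537.3247358 , 238.60799755],
       [  0.        ,   0.        ,   1.        ]]), 'eye': array([0.35895777, 0.6050954 , 0.74397454]), 'rotation': array([-0.04321634,  0.35214898,  0.92435086, -0.14035291])}Traceback (most recent call last):
  File "<stdin>", line 7, in <module>
  File "h.py", line 6, in proj
    p=(np.atleast_2d(p)-np.array(c["eye"]))@np.array(c["rotation"]); p=p*[1,-1,-1]
      ~~~~~~~~~~~~~~~~~~~~~~~~~~~~~~~~~~~~~^~~~~~~~~~~~~~~~~~~~~~~~
ValueError: matmul: Input operand 1 has a mismatch in its core dimension 0, with gufunc signature (n?,k),(k,m?)->(n?,m?) (size 4 is different from 3)
```

```bash
sed -i 's/np.array(c\["rotation"\])/R.from_quat(c["rotation"]).as_matrix()/' h.py
python3 - <<'E'
from h import *
for n in("side","top"):
    c=r.get_calibration(n); print(n,c["eye"])
    cv2.imwrite(f"pics/{n}1.png",r.snapshot(n))
    for t in N:
        for d in r.look_for(n,t)[:3]: print(t,np.round(d["point"],3),round(d["confidence"],2),proj(c,d["point"]).round())
E
```

```text
side [0.35895777 0.6050954  0.74397454]
pinion_large [ 0.623 -0.296  0.056] 0.75 [[312. 122.]]
pinion_large [0.492 0.316 0.046] 0.37 [[272. 405.]]
pinion_medium [0.492 0.315 0.046] 0.83 [[272. 404.]]
pinion_small [0.621 0.102 0.038] 0.68 [[243. 268.]]
ring_large [0.632 0.109 0.015] 0.97 [[236. 278.]]
ring_large [0.62  0.109 0.038] 0.2 [[242. 271.]]
ring_medium [ 0.622 -0.288  0.018] 0.6 [[311. 139.]]
ring_medium [0.493 0.312 0.044] 0.22 [[272. 403.]]
ring_small [0.494 0.309 0.01 ] 0.87 [[273. 411.]]
block [ 0.487 -0.104  0.018] 0.81 [[350. 211.]]
top [ 0.43264843 -0.00826179  0.90936827]
pinion_large [ 0.621 -0.297  0.058] 0.76 [[484. 198.]]
pinion_medium [0.496 0.297 0.046] 0.87 [[175. 271.]]
pinion_medium [0.629 0.097 0.024] 0.42 [[279. 203.]]
pinion_small [0.621 0.096 0.045] 0.63 [[278. 205.]]
ring_large [0.633 0.095 0.021] 0.73 [[280. 202.]]
ring_medium [ 0.615 -0.304  0.019] 0.81 [[481. 205.]]
ring_small [0.49  0.294 0.014] 0.94 [[182. 275.]]
block [ 0.488 -0.112  0.016] 0.67 [[386. 272.]]
```

View pics/side1.png

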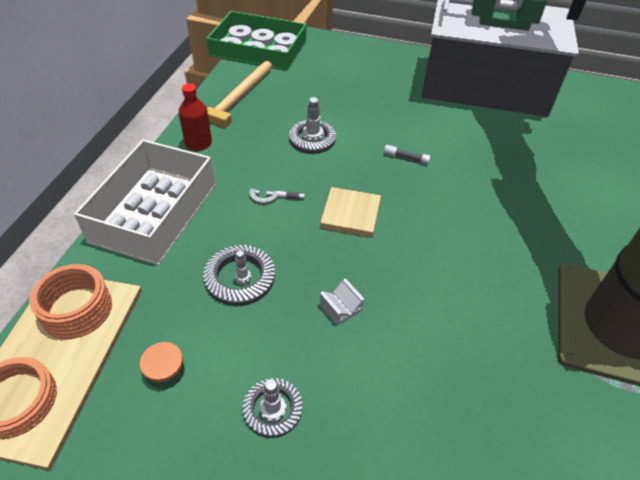

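View pics/top1.png

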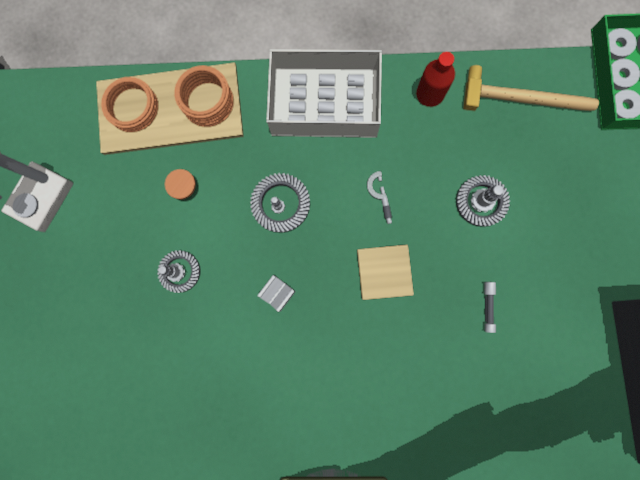

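```bash
cat > fit.py <<'E'
from h import *
from scipy.optimize import minimize
P={"pinion_large":[(0,18),(22,24),(26,24),(26,15),(62,15),(62,12.5),(90,12.5),(90,9),(105,9)],
"pinion_medium":[(0,14.5),(18,19),(21,19),(21,12),(52,12),(52,10),(76,10),(76,7.5),(88,7.5)],
"pinion_small":[(0,11),(14,14),(17,14),(17,9.5),(42,9.5),(42,8),(64,8),(64,6),(74,6)],
"ring_large":[(0,60),(8,60),(24,38)],"ring_medium":[(0,51),(7,51),(21,32)],"ring_small":[(0,42),(6,42),(18,27)]}
A=np.linspace(0,2*np.pi,48,endpoint=False)
def render(c,t,p,S=4):
    im=np.zeros((480*S,640*S),np.uint8)
    disc=lambda z,rr:np.c_[p[0]+rr*np.cos(A),p[1]+rr*np.sin(A),np.full(48,p[2]+z)]
    if t=="block": pieces=[np.array([[p[0]+s*.05*np.cos(p[3])-q*.05*np.sin(p[3]),p[1]+s*.05*np.sin(p[3])+q*.05*np.cos(p[3]),p[2]+z] for s in(-1,1) for q in(-1,1) for z in(0,.018)])]
    else:
        a=np.array(P[t])/1000; pieces=[np.r_[disc(*a[i]),disc(*a[i+1])] for i in range(len(a)-1)]
    for q in pieces: cv2.fillConvexPoly(im,cv2.convexHull(((proj(c,q)+.5)*S).astype(np.int32)),1)
    if t[:4]=="ring": # bore seen through: remove intersection of top & bottom rims
        m=[]
        for z in(0,P[t][-1][0]/1000):
            b=np.zeros_like(im); cv2.fillConvexPoly(b,((proj(c,disc(z,P[t][-1][1]/1000))+.5)*S).astype(np.int32),1); m.append(b)
        im[(m[0]&m[1])>0]=0
    return cv2.resize(im.astype(np.float32),(640,480),interpolation=cv2.INTER_AREA)
def masks(cams,t,near=None):
    out={}
    for n in cams:
        c=r.get_calibration(n); ds=r.silhouettes(n,t)
        if near is not None and ds:
            u=proj(c,near)[0]; ds=sorted(ds,key=lambda d:np.linalg.norm(np.argwhere(d["pixels"]).mean(0)[::-1]-u) if d["pixels"].any() else 1e9)
        if ds: out[n]=(c,ds[0]["pixels"].astype(np.float32))
    return out
def fit(M,t,x0,free_z,prior=None):
    def cost(v):
        p=[*v[:2],v[2] if free_z else x0[2],*(v[-1:] if t=="block" else [])]
        return sum(np.abs(render(c,t,p)-m).sum()/m.sum() for c,m in M.values())
    v0=list(x0[:3] if free_z else x0[:2])+([x0[3]] if t=="block" else [])
    sx=np.array([v0]+[np.array(v0)+np.eye(len(v0))[i]*(.15 if t=="block" and i==len(v0)-1 else .012) for i in range(len(v0))])
    s=minimize(cost,v0,method="Nelder-Mead",options=dict(initial_simplex=sx,xatol=2e-4,fatol=1e-4))
    return s.x,s.fun
E
python3 - <<'E'
from fit import *
near=dict(pinion_large=(.621,-.297,.05),pinion_medium=(.494,.305,.04),pinion_small=(.621,.099,.04),ring_large=(.625,.1,.01),ring_medium=(.617,-.297,.01),ring_small=(.492,.3,.01),block=(.487,-.108,.01))
cams=("side","top"); ov={n:r.snapshot(n) for n in cams}
for t in N:
    M=masks(cams,t,near[t]); x0=[near[t][0],near[t][1],0.,.05]
    v,f=fit(M,t,x0,True); s=[fit({n:M[n]},t,x0,False) for n in M]
    print(t,list(M),np.round(v,4),round(f,2),*[(np.round(a,4),round(b,2)) for a,b in s])
    for n in M:
        g=cv2.findContours((M[n][1]>0).astype(np.uint8),0,1)[0]; cv2.drawContours(ov[n],g,-1,(0,0,255),1)
        g=cv2.findContours((render(M[n][0],t,[v[0],v[1],v[2],v[-1]])>.5).astype(np.uint8),0,1)[0]; cv2.drawContours(ov[n],g,-1,(0,255,255),1)
a=ov["side"][80:450,190:390]; b=ov["top"][160:310,140:520]
cv2.imwrite("pics/ovs.png",cv2.resize(a,None,fx=1.6,fy=1.6)); cv2.imwrite("pics/ovt.png",cv2.resize(b,None,fx=2.1,fy=2.1))
E
```

```text
pinion_large ['side', 'top'] [ 6.244e-01 -3.078e-01 -2.000e-04] 0.22 (array([ 0.6253, -0.3098]), np.float64(0.12)) (array([ 0.6235, -0.3077]), np.float64(0.08))
pinion_medium ['side', 'top'] [ 4.956e-01  3.065e-01 -4.000e-04] 0.22 (array([0.4967, 0.3055]), np.float64(0.12)) (array([0.4947, 0.3062]), np.float64(0.05))
pinion_small ['side', 'top'] [ 6.25e-01  9.98e-02 -1.00e-04] 0.33 (array([0.6266, 0.0981]), np.float64(0.17)) (array([0.6243, 0.0992]), np.float64(0.15))
ring_large ['side', 'top'] [0.6327 0.0957 0.0029] 0.24 (array([0.634 , 0.0944]), np.float64(0.17)) (array([0.6333, 0.0963]), np.float64(0.08))
ring_medium ['side', 'top'] [ 0.6255 -0.3103  0.0035] 0.48 (array([ 0.6269, -0.3141]), np.float64(0.32)) (array([ 0.6262, -0.3114]), np.float64(0.17))
ring_small ['side', 'top'] [0.4979 0.3027 0.0031] 0.44 (array([0.4987, 0.3017]), np.float64(0.19)) (array([0.4978, 0.3037]), np.float64(0.25))
block ['side', 'top'] [ 4.871e-01 -1.107e-01  4.000e-04  6.300e-02] 0.06 (array([ 0.488 , -0.1112,  0.08  ]), np.float64(0.03)) (array([ 0.487 , -0.1108,  0.0656]), np.float64(0.03))
```

View pics/ovs.png

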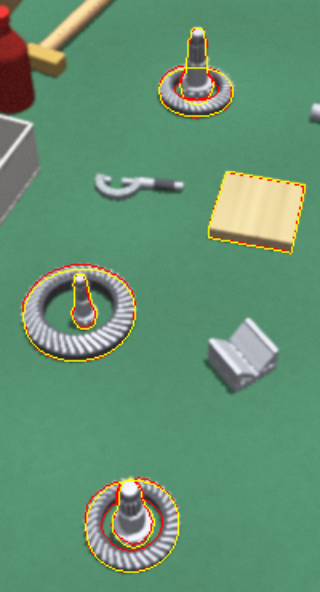

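View pics/ovt.png

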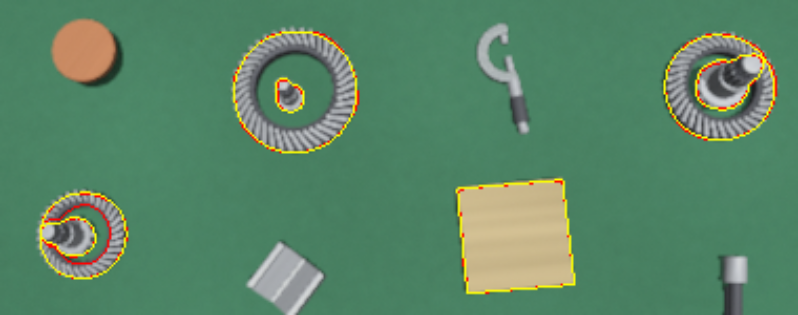

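>>> play_rows --translation '[[0, 0, 0], [0, 0, 0], [0.02, -0.013, 0], [0.035, -0.022, 0.004], [0.04, -0.026, 0.004], [0.04, -0.026, 0.004], [0.04, -0.026, 0.005], [0.04, -0.026, 0.005], [0.04, -0.026, 0.005], [0.04, -0.026, 0.005], [0.04, -0.026, 0.005], [0.04, -0.026, 0.005], [0.04, -0.026, 0], [0.035, -0.023, 0], [0.02, -0.013, 0], [0.02, -0.013, 0], [0, 0, 0], [0, 0, 0]]' --delta_rot '[[0, 0, 8.1], [0, 0, 8.1], [0, 0, 0], [0, 0, 0], [0, 0, 0], [0, 0, 0], [0, 0, 0], [0, 0, 0], [0, 0, 0], [0, 0, 0], [0, 0, 0], [0, 0, 0], [0, 0, 0], [0, 0, 0], [0, 0, 0], [0, 0, 0], [0, 0, 0], [0, 0, 0]]' --grip '[1, 1, 1, 1, 1, 1, 1, 1, 1, 1, 1, 1, 1, 1, 1, 1, 1, 1]' --squeeze 40

```text
clock: 3.95
tool_pos: [0.6633, -0.2832, 0.2606]
eef_rot: [1.0, -0.0, -0.001, 0.0]
contact_force: [0.0, -0.9, 0.6]
opening: 1.002
finger_force: 0.0
```

>>> play_rows --translation '[[-0.02, 0.013, 0], [-0.019, 0.012, 0], [0, 0, 0.02], [0, 0, 0.03], [0, 0, 0.03], [0, 0, 0.03], [0, 0, 0.02], [0, 0, 0.009], [0, 0, 0], [0, 0, 0]]' --delta_rot '[[0, 0, 0], [0, 0, 0], [0, 0, 0], [0, 0, 0], [0, 0, 0], [0, 0, 0], [0, 0, 0], [0, 0, 0], [0, 0, 0], [0, 0, 0]]' --grip '[1, 1, 1, 1, 1, 1, 1, 1, 1, 1]'

```text
clock: 5.2
tool_pos: [0.6261, -0.3076, 0.1229]
eef_rot: [1.0, -0.0, 0.001, 0.0]
contact_force: [0.6, 0.0, 0.3]
opening: 1.004
finger_force: 0.0
```

Run:
```python
from h import *
a=r.snapshot("side")[40:190,220:400]; b=r.snapshot("top")[130:280,400:580]
cv2.imwrite("pics/g1.png",cv2.resize(np.hstack([a,b]),None,fx=2.1,fy=2.1))
```

```text
(no output)
```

View pics/g1.png

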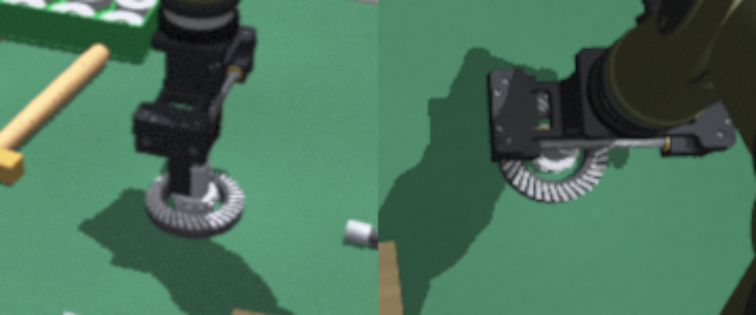

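>>> play_rows --translation '[[0, 0, 0], [0, 0, 0], [0, 0, 0], [0, 0, 0], [0, 0, 0], [0, 0, 0], [0, 0, 0], [0, 0, 0], [0, 0, -0.005], [0, 0, -0.01], [0, 0, -0.015], [0, 0, -0.015], [0, 0, -0.015], [0, 0, -0.01], [0, 0, 0], [0, 0, 0]]' --delta_rot '[[0, 0, 0], [0, 0, 0], [0, 0, 0], [0, 0, 0], [0, 0, 0], [0, 0, 0], [0, 0, 0], [0, 0, 0], [0, 0, 0], [0, 0, 0], [0, 0, 0], [0, 0, 0], [0, 0, 0], [0, 0, 0], [0, 0, 0], [0, 0, 0]]' --grip '[-1, -1, -1, -1, -1, -1, -1, -1, -1, -1, -1, -1, -1, -1, -1, -1]' --squeeze 40

```text
clock: 7.3
tool_pos: [0.625, -0.307, 0.1912]
eef_rot: [1.0, 0.0, -0.001, -0.0]
contact_force: [0.2, 0.2, -4.8]
opening: 0.315
finger_force: 40.0
```

>>> play_rows --translation '[[-0.008, -0.011, 0], [-0.015, -0.021, 0], [-0.021, -0.03, 0], [-0.025, -0.036, 0], [-0.025, -0.036, 0], [-0.021, -0.03, 0], [-0.015, -0.021, 0], [-0.008, -0.011, 0], [0, 0, 0], [0, 0, 0], [0, 0, 0]]' --delta_rot '[[0, 0, 0], [0, 0, 0], [0, 0, 0], [0, 0, 0], [0, 0, 0], [0, 0, 0], [0, 0, 0], [0, 0, 0], [0, 0, 0], [0, 0, 0], [0, 0, 0]]' --grip '[-1, -1, -1, -1, -1, -1, -1, -1, -1, -1, -1]'

```text
clock: 8.68
tool_pos: [0.4881, -0.1123, 0.1917]
eef_rot: [1.0, -0.001, 0.001, 0.0]
contact_force: [0.2, 0.4, -4.9]
opening: 0.314
finger_force: 40.0
```

Run:
```python
from fit import *
s=r.get_state(); print(s["tool_pos"],s["contact_force"])
cams=("side","top")
a=r.snapshot("side")[100:250,270:450]; b=r.snapshot("top")[200:350,300:480]
p=s["tool_pos"]; M=masks(cams,"pinion_large",p-[0,0,.07])
x0=[p[0],p[1],p[2]-.123]
for n in M: print(n,M[n][1].sum(),fit({n:M[n]},"pinion_large",x0,False))
if len(M)==2: print(fit(M,"pinion_large",x0,True))
cv2.imwrite("pics/g2.png",cv2.resize(np.hstack([a,b]),None,fx=2.1,fy=2.1))
```

```text
[ 0.48808165 -0.11226904  0.19170206] [ 0.20172121  0.41170866 -4.89210795]
side 479.0 (array([ 0.48764696, -0.11262615]), np.float64(1.0715031623840332))
```

View pics/g2.png

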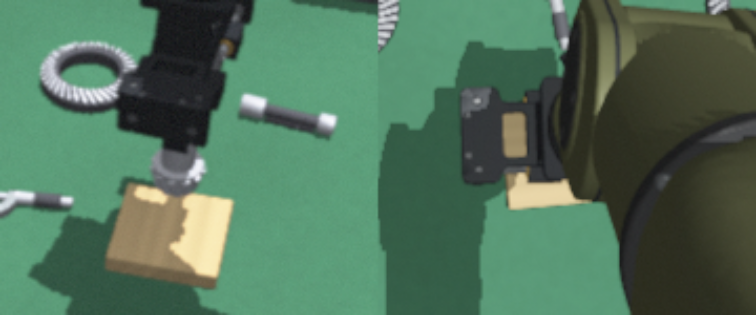

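>>> play_rows --translation '[[0, 0, 0.008], [0, 0, 0.012], [0, 0, 0.012], [0, 0, 0.008], [0, 0, 0.005], [0, 0, 0.002], [0, 0, 0.001], [0, 0, 0.001], [0, 0, 0], [0, 0, 0]]' --delta_rot '[[0, 0, 0], [0, 0, 0], [0, 0, 0], [0, 0, 0], [0, 0, 0], [0, 0, 0], [0, 0, 0], [0, 0, 0], [0, 0, 0], [0, 0, 0]]' --grip '[-1, -1, -1, -1, -1, -1, -1, -1, -1, -1]'

```text
clock: 10.12
tool_pos: [0.4874, -0.1112, 0.1428]
eef_rot: [1.0, 0.0, 0.0, 0.0]
contact_force: [-0.1, 0.7, -3.8]
opening: 0.313
finger_force: 40.0
```

>>> play_rows --translation '[[0, 0, 0.001], [0, 0, 0.001], [0, 0, 0], [0, 0, 0]]' --delta_rot '[[0, 0, 0], [0, 0, 0], [0, 0, 0], [0, 0, 0]]' --grip '[-1, -1, -1, -1]'

```text
clock: 10.62
tool_pos: [0.4874, -0.1111, 0.1407]
eef_rot: [1.0, 0.0, -0.0, 0.0]
contact_force: [0.8, -1.1, -3.9]
opening: 0.312
finger_force: 40.0
```

>>> play_rows --translation '[[0, 0, 0.001], [0, 0, 0], [0, 0, 0]]' --delta_rot '[[0, 0, 0], [0, 0, 0], [0, 0, 0]]' --grip '[-1, -1, -1]'

```text
clock: 11.0
tool_pos: [0.4874, -0.1112, 0.1397]
eef_rot: [1.0, 0.0, 0.0, 0.0]
contact_force: [-0.4, -0.3, -4.3]
opening: 0.313
finger_force: 40.0
```

>>> play_rows --translation '[[0, 0, 0.001], [0, 0, 0], [0, 0, 0]]' --delta_rot '[[0, 0, 0], [0, 0, 0], [0, 0, 0]]' --grip '[-1, -1, -1]'

```text
clock: 11.38
tool_pos: [0.4876, -0.1115, 0.1395]
eef_rot: [1.0, -0.0, 0.001, 0.0]
contact_force: [-1.3, 0.2, 5.8]
opening: 0.315
finger_force: 40.0
```

>>> play_rows --translation '[[0, 0, 0], [0, 0, 0], [0, 0, 0], [0, 0, 0], [0, 0, 0], [0, 0, -0.01], [0, 0, -0.02], [0, 0, -0.03], [0, 0, -0.03], [0, 0, -0.03], [0, -0.02, 0], [0, -0.04, 0], [0, -0.05, 0], [0, -0.05, 0], [0, -0.05, 0], [0, -0.05, 0], [0, -0.05, 0], [0, -0.05, 0], [0, -0.03, 0], [0, 0, 0]]' --delta_rot '[[0, 0, 0], [0, 0, 0], [0, 0, 0], [0, 0, 0], [0, 0, 0], [0, 0, 0], [0, 0, 0], [0, 0, 0], [0, 0, 0], [0, 0, 0], [0, 0, 0], [0, 0, 0], [0, 0, 0], [0, 0, 0], [0, 0, 0], [0, 0, 0], [0, 0, 0], [0, 0, 0], [0, 0, 0], [0, 0, 0]]' --grip '[0.3, 0.3, 0.6, 1, 1, 1, 1, 1, 1, 1, 1, 1, 1, 1, 1, 1, 1, 1, 1, 1]'

```text
clock: 13.88
tool_pos: [0.4865, 0.2819, 0.2591]
eef_rot: [1.0, 0.003, 0.0, -0.001]
contact_force: [0.6, -1.0, 0.9]
opening: 1.002
finger_force: 0.0
```

```bash
cat > chk.py <<'E'
from fit import *
import sys
near=dict(pinion_large=(.488,-.111,.06),pinion_medium=(.494,.305,.04),pinion_small=(.624,.099,.04),ring_large=(.633,.096,.01),ring_medium=(.626,-.311,.01),ring_small=(.498,.303,.01))
z={}
for a in sys.argv[1:]:
    if "=" in a:
        k,v=a.split("="); near[k]=eval(v)
print(r.get_state()["tool_pos"])
cams=("side","top"); [r.snapshot(n) for n in cams]
for t in near:
    if not any(a.split("=")[0]==t for a in sys.argv[1:]): continue
    M=masks(cams,t,near[t]); x0=[near[t][0],near[t][1],0.]
    for n in M: print(t,n,*[np.round(q,4) for q in fit({n:M[n]},t,x0,True)])
    if len(M)==2: print(t,*[np.round(q,4) for q in fit(M,t,x0,True)])
E
python3 chk.py pinion_large ring_medium pinion_medium
```

```text
[0.48651893 0.28189975 0.25908926]
pinion_large side [ 0.4879 -0.1165  0.0124] 0.1052
pinion_large top [ 0.4934 -0.1242 -0.0906] 0.0443
pinion_large [ 0.4873 -0.1138  0.0135] 0.3594
pinion_medium side [0.4957 0.3073 0.0022] 0.1193
ring_medium side [  34.3046 -101.7019  -92.7876] 1.0
ring_medium top [ 0.6263 -0.3134 -0.0035] 0.0946
ring_medium [ 0.6303 -0.3293 -0.0398] 12.8422
```

>>> play_rows --translation '[[0.005, -0.012, 0], [0.004, -0.012, 0], [0, 0, 0.02], [0, 0, 0.03], [0, 0, 0.03], [0, 0, 0.03], [0, 0, 0.025], [0, 0, 0.015], [0, 0, 0], [0, 0, 0]]' --delta_rot '[[0, 0, 0], [0, 0, 0], [0, 0, 0], [0, 0, 0], [0, 0, 0], [0, 0, 0], [0, 0, 0], [0, 0, 0], [0, 0, 0], [0, 0, 0]]' --grip '[1, 1, 1, 1, 1, 1, 1, 1, 1, 1]'

```text
clock: 15.52
tool_pos: [0.4969, 0.3033, 0.1094]
eef_rot: [1.0, 0.0, 0.001, -0.0]
contact_force: [0.3, -0.3, 0.2]
opening: 0.998
finger_force: 0.0
```

>>> play_rows --translation '[[-0.001, -0.0025, 0], [0, 0, 0], [0, 0, 0], [0, 0, 0], [0, 0, 0], [0, 0, 0], [0, 0, 0], [0, 0, 0], [0, 0, -0.005], [0, 0, -0.01], [0, 0, -0.02], [0, 0, -0.025], [0, 0, -0.025], [0, 0, -0.025], [0, 0, -0.02], [0, 0, -0.01], [0, 0, 0], [0, 0, 0]]' --delta_rot '[[0, 0, 0], [0, 0, 0], [0, 0, 0], [0, 0, 0], [0, 0, 0], [0, 0, 0], [0, 0, 0], [0, 0, 0], [0, 0, 0], [0, 0, 0], [0, 0, 0], [0, 0, 0], [0, 0, 0], [0, 0, 0], [0, 0, 0], [0, 0, 0], [0, 0, 0], [0, 0, 0]]' --grip '[1, -1, -1, -1, -1, -1, -1, -1, -1, -1, -1, -1, -1, -1, -1, -1, -1, -1]' --squeeze 35

```text
clock: 17.77
tool_pos: [0.4949, 0.3051, 0.2479]
eef_rot: [1.0, 0.0, -0.001, 0.0]
contact_force: [-0.0, -1.2, -3.0]
opening: 0.258
finger_force: 35.0
```

>>> play_rows --translation '[[0.0025, 0.012, 0], [0.0055, 0.026, 0], [0.0085, 0.04, 0], [0.0098, 0.046, 0], [0.0098, 0.046, 0], [0.0098, 0.046, 0], [0.0098, 0.046, 0], [0.0098, 0.046, 0], [0.0098, 0.046, 0], [0.0098, 0.046, 0], [0.0098, 0.046, 0], [0.0098, 0.046, 0], [0.0098, 0.046, 0], [0.0085, 0.04, 0], [0.0055, 0.026, 0], [0.0025, 0.012, 0], [0, 0, 0], [0, 0, 0], [0, 0, 0]]' --delta_rot '[[0, 0, 0], [0, 0, 0], [0, 0, 0], [0, 0, 0], [0, 0, 0], [0, 0, 0], [0, 0, 0], [0, 0, 0], [0, 0, 0], [0, 0, 0], [0, 0, 0], [0, 0, 0], [0, 0, 0], [0, 0, 0], [0, 0, 0], [0, 0, 0], [0, 0, 0], [0, 0, 0], [0, 0, 0]]' --grip '[-1, -1, -1, -1, -1, -1, -1, -1, -1, -1, -1, -1, -1, -1, -1, -1, -1, -1, -1]'

```text
clock: 20.15
tool_pos: [0.6267, -0.309, 0.2488]
eef_rot: [1.0, 0.001, -0.0, -0.0]
contact_force: [0.0, -0.3, -2.5]
opening: 0.252
finger_force: 35.0
```

Run:
```python
from fit import *
s=r.get_state(); print(s["tool_pos"],s["contact_force"])
a=r.snapshot("side"); c=r.get_calibration("side"); r.snapshot("top"); 
for n in ("side","top"):
    for t in("ring_medium","pinion_medium"): print(n,t,[(np.round(d["point"],3),round(d["confidence"],2)) for d in r.look_for(n,t)[:2]])
# fit with pinion region removed: use ring mask only if visible
M=masks(("side","top"),"ring_medium",(.626,-.311,.01))
for n in M: print(n,M[n][1].sum(),fit({n:M[n]},"ring_medium",[.626,-.311,0],False))
cv2.imwrite("pics/g3.png",cv2.resize(a[40:190,220:400],None,fx=3,fy=3))
```

```text
[ 0.62665087 -0.30896011  0.24879087] [ 0.01785385 -0.32930741 -2.54334207]
side ring_medium [(array([ 0.487, -0.099,  0.075]), 0.72), (array([ 0.631, -0.294,  0.018]), 0.57)]
side pinion_medium [(array([ 0.625, -0.296,  0.162]), 0.49)]
top ring_medium [(array([ 0.612, -0.3  ,  0.018]), 0.83)]
top pinion_medium [(array([ 0.617, -0.302,  0.157]), 0.69), (array([ 0.485, -0.11 ,  0.017]), 0.64)]
side 986.0 (array([ 0.62738192, -0.31379863]), np.float64(0.1507352888584137))
top 1130.0 (array([ 0.62482861, -0.31143134]), np.float64(0.2684181332588196))
```

View pics/g3.png

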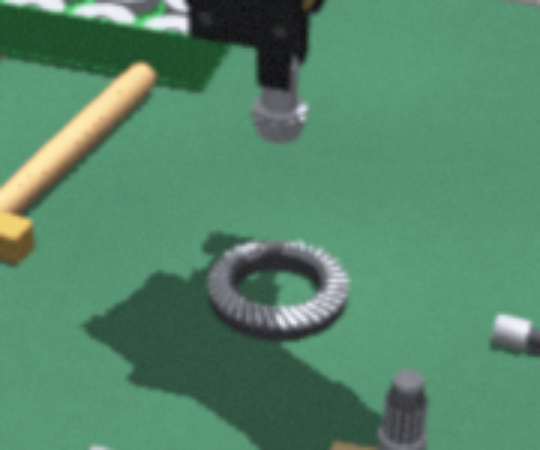

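>>> play_rows --translation '[[0, 0.0025, 0.01], [0, 0, 0.02], [0, 0, 0.025], [0, 0, 0.025], [0, 0, 0.025], [0, 0, 0.015], [0, 0, 0.008], [0, 0, 0.004], [0, 0, 0.002], [0, 0, 0], [0, 0, 0]]' --delta_rot '[[0, 0, 0], [0, 0, 0], [0, 0, 0], [0, 0, 0], [0, 0, 0], [0, 0, 0], [0, 0, 0], [0, 0, 0], [0, 0, 0], [0, 0, 0], [0, 0, 0]]' --grip '[-1, -1, -1, -1, -1, -1, -1, -1, -1, -1, -1]'

```text
clock: 21.92
tool_pos: [0.6267, -0.3133, 0.1153]
eef_rot: [1.0, 0.0, 0.0, 0.0]
contact_force: [0.2, -0.9, -1.6]
opening: 0.255
finger_force: 35.0
```

>>> play_rows --translation '[[0, 0, 0.001], [0, 0, 0.001], [0, 0, 0], [0, 0, 0]]' --delta_rot '[[0, 0, 0], [0, 0, 0], [0, 0, 0], [0, 0, 0]]' --grip '[-1, -1, -1, -1]'

```text
clock: 22.42
tool_pos: [0.6264, -0.3132, 0.1127]
eef_rot: [1.0, 0.0, 0.0, 0.0]
contact_force: [0.5, -0.9, -2.0]
opening: 0.253
finger_force: 35.0
```

>>> play_rows --translation '[[0, 0, 0.001], [0, 0, 0.001], [0, 0, 0], [0, 0, 0]]' --delta_rot '[[0, 0, 0], [0, 0, 0], [0, 0, 0], [0, 0, 0]]' --grip '[-1, -1, -1, -1]'

```text
clock: 22.92
tool_pos: [0.6264, -0.3132, 0.1107]
eef_rot: [1.0, 0.0, 0.0, 0.0]
contact_force: [0.1, 0.5, -3.0]
opening: 0.255
finger_force: 35.0
```

>>> play_rows --translation '[[0, 0, 0.001], [0, 0, 0], [0, 0, 0]]' --delta_rot '[[0, 0, 0], [0, 0, 0], [0, 0, 0]]' --grip '[-1, -1, -1]'

```text
clock: 23.3
tool_pos: [0.6264, -0.3132, 0.1097]
eef_rot: [1.0, 0.0, 0.0, 0.0]
contact_force: [0.8, -0.7, -1.9]
opening: 0.256
finger_force: 35.0
```

>>> play_rows --translation '[[0, 0, 0.001], [0, 0, 0], [0, 0, 0]]' --delta_rot '[[0, 0, 0], [0, 0, 0], [0, 0, 0]]' --grip '[-1, -1, -1]'

```text
clock: 23.68
tool_pos: [0.6265, -0.3132, 0.1088]
eef_rot: [1.0, 0.0, 0.0, 0.0]
contact_force: [0.2, 0.6, -2.1]
opening: 0.254
finger_force: 35.0
```

>>> play_rows --translation '[[0, 0, 0.001], [0, 0, 0], [0, 0, 0]]' --delta_rot '[[0, 0, 0], [0, 0, 0], [0, 0, 0]]' --grip '[-1, -1, -1]'

```text
clock: 24.05
tool_pos: [0.6269, -0.3132, 0.1087]
eef_rot: [1.0, 0.0, 0.001, 0.0]
contact_force: [-0.7, 1.5, 6.2]
opening: 0.251
finger_force: 35.0
```

>>> play_rows --translation '[[0, 0, 0], [0, 0, 0], [0, 0, 0], [0, 0, 0], [0, 0, -0.01], [0, 0, -0.03], [0, 0, -0.03], [0, 0, -0.03], [0, 0, -0.03], [0, -0.022, 0], [0, -0.04, 0], [0, -0.05, 0], [0, -0.05, 0], [0, -0.05, 0], [0, -0.05, 0], [0, -0.05, 0], [0, -0.05, 0], [0, -0.03, 0], [0, -0.02, 0], [0, 0, 0]]' --delta_rot '[[0, 0, 0], [0, 0, 0], [0, 0, 0], [0, 0, 0], [0, 0, 0], [0, 0, 0], [0, 0, 0], [0, 0, 0], [0, 0, 0], [0, 0, 0], [0, 0, 0], [0, 0, 0], [0, 0, 0], [0, 0, 0], [0, 0, 0], [0, 0, 0], [0, 0, 0], [0, 0, 0], [0, 0, 0], [0, 0, 0]]' --grip '[0.3, 0.5, 1, 1, 1, 1, 1, 1, 1, 1, 1, 1, 1, 1, 1, 1, 1, 1, 1, 1]'

```text
clock: 26.55
tool_pos: [0.6257, 0.1009, 0.2372]
eef_rot: [1.0, 0.002, -0.001, -0.0]
contact_force: [-0.3, 0.0, 0.9]
opening: 1.0
finger_force: 0.0
```

>>> play_rows --translation '[[0, 0, 0], [0, 0, 0]]' --delta_rot '[[0, 0, 0], [0, 0, 0]]' --grip '[1, 1]'

```text
clock: 26.8
tool_pos: [0.6265, 0.0966, 0.2377]
eef_rot: [1.0, -0.001, -0.0, 0.001]
contact_force: [0.6, -0.2, -0.5]
opening: 1.002
finger_force: 0.0
```

```bash
python3 chk.py "pinion_medium=(.626,-.313,.04)" ring_medium pinion_small
```

```text
[0.6265033  0.0966185  0.23770129]
pinion_medium side [ 0.6271 -0.3128  0.0011] 0.1165
pinion_medium top [ 0.6339 -0.3225 -0.0336] 0.0756
pinion_medium [ 6.262e-01 -3.112e-01  4.000e-04] 0.2318
pinion_small side [0.6245 0.1003 0.0022] 0.1059
pinion_small top [ 0.6656  0.1225 -0.1832] 0.0977
pinion_small [ 6.254e-01  9.880e-02 -1.000e-04] 0.5343
ring_medium top [ 6.257e-01 -3.126e-01  3.000e-04] 0.1516
```

>>> play_rows --translation '[[-0.001, -0.0025, 0.01], [0, 0, 0.03], [0, 0, 0.03], [0, 0, 0.03], [0, 0, 0.02], [0, 0, 0.012], [0, 0, 0.006], [0, 0, 0], [0, 0, 0]]' --delta_rot '[[0, 0, 0], [0, 0, 0], [0, 0, 0], [0, 0, 0], [0, 0, 0], [0, 0, 0], [0, 0, 0], [0, 0, 0], [0, 0, 0]]' --grip '[1, 1, 1, 1, 1, 1, 1, 1, 1]'

```text
clock: 28.32
tool_pos: [0.6259, 0.1014, 0.1005]
eef_rot: [1.0, -0.0, 0.001, -0.0]
contact_force: [-0.3, 0.8, -0.4]
opening: 0.998
finger_force: 0.0
```

>>> play_rows --translation '[[0, 0.0015, 0.002], [0, 0, 0], [0, 0, 0], [0, 0, 0], [0, 0, 0], [0, 0, 0], [0, 0, 0], [0, 0, 0], [0, 0, 0], [0, 0, -0.005], [0, 0, -0.01], [0, 0, -0.02], [0, 0, -0.02], [0, 0, -0.02], [0, 0, -0.015], [0, 0, -0.01], [0, 0, 0], [0, 0, 0]]' --delta_rot '[[0, 0, 0], [0, 0, 0], [0, 0, 0], [0, 0, 0], [0, 0, 0], [0, 0, 0], [0, 0, 0], [0, 0, 0], [0, 0, 0], [0, 0, 0], [0, 0, 0], [0, 0, 0], [0, 0, 0], [0, 0, 0], [0, 0, 0], [0, 0, 0], [0, 0, 0], [0, 0, 0]]' --grip '[1, -1, -1, -1, -1, -1, -1, -1, -1, -1, -1, -1, -1, -1, -1, -1, -1, -1]' --squeeze 25

```text
clock: 30.58
tool_pos: [0.6249, 0.0998, 0.1971]
eef_rot: [1.0, 0.0, -0.001, 0.0]
contact_force: [0.7, -0.5, -2.1]
opening: 0.205
finger_force: 25.0
```

>>> play_rows --translation '[[-0.0063, -0.01, 0], [-0.0127, -0.02, 0], [-0.019, -0.0305, 0], [-0.0255, -0.0405, 0], [-0.0255, -0.041, 0], [-0.019, -0.0305, 0], [-0.0127, -0.0205, 0], [-0.0063, -0.01, 0], [0, 0, 0], [0, 0, 0], [0, 0, 0]]' --delta_rot '[[0, 0, 0], [0, 0, 0], [0, 0, 0], [0, 0, 0], [0, 0, 0], [0, 0, 0], [0, 0, 0], [0, 0, 0], [0, 0, 0], [0, 0, 0], [0, 0, 0]]' --grip '[-1, -1, -1, -1, -1, -1, -1, -1, -1, -1, -1]'

```text
clock: 31.95
tool_pos: [0.4992, 0.3015, 0.1977]
eef_rot: [1.0, -0.001, 0.0, 0.0]
contact_force: [-0.5, -0.5, -2.2]
opening: 0.203
finger_force: 25.0
```

Run:
```python
from fit import *
s=r.get_state(); print(s["tool_pos"],s["contact_force"])
a=r.snapshot("side"); r.snapshot("top")
M=masks(("side","top"),"ring_small",(.498,.303,.01))
for n in M: print(n,M[n][1].sum(),fit({n:M[n]},"ring_small",[.498,.303,0],False))
cv2.imwrite("pics/g4.png",cv2.resize(a[300:470,180:360],None,fx=3,fy=3))
```

```text
[0.4991799  0.30147832 0.19767899] [-0.53917009 -0.53380655 -2.17694006]
side 1475.0 (array([0.49833761, 0.30223309]), np.float64(0.324025422334671))
top 433.0 (array([0.49731138, 0.3028115 ]), np.float64(1.0982967615127563))
```

View pics/g4.png

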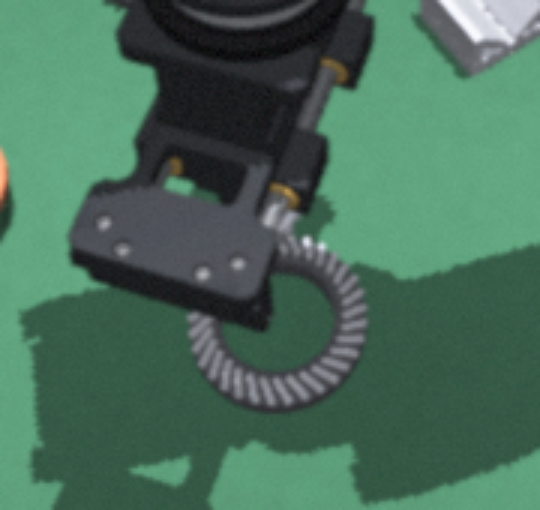

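>>> play_rows --translation '[[0, 0, 0.01], [0, 0, 0.02], [0, 0, 0.02], [0, 0, 0.02], [0, 0, 0.012], [0, 0, 0.007], [0, 0, 0.004], [0, 0, 0.001], [0, 0, 0.001], [0, 0, 0.001], [0, 0, 0], [0, 0, 0]]' --delta_rot '[[0, 0, 0], [0, 0, 0], [0, 0, 0], [0, 0, 0], [0, 0, 0], [0, 0, 0], [0, 0, 0], [0, 0, 0], [0, 0, 0], [0, 0, 0], [0, 0, 0], [0, 0, 0]]' --grip '[-1, -1, -1, -1, -1, -1, -1, -1, -1, -1, -1, -1]'

```text
clock: 33.65
tool_pos: [0.4984, 0.3029, 0.1018]
eef_rot: [1.0, 0.0, 0.0, -0.0]
contact_force: [-0.7, 0.7, -0.7]
opening: 0.199
finger_force: 25.0
```

>>> play_rows --translation '[[0, 0, 0.001], [0, 0, 0], [0, 0, 0]]' --delta_rot '[[0, 0, 0], [0, 0, 0], [0, 0, 0]]' --grip '[-1, -1, -1]'

```text
clock: 34.02
tool_pos: [0.4984, 0.3028, 0.1007]
eef_rot: [1.0, 0.0, -0.0, 0.0]
contact_force: [-0.1, 0.4, -1.5]
opening: 0.196
finger_force: 25.0
```

>>> play_rows --translation '[[0, 0, 0.001], [0, 0, 0], [0, 0, 0]]' --delta_rot '[[0, 0, 0], [0, 0, 0], [0, 0, 0]]' --grip '[-1, -1, -1]'

```text
clock: 34.4
tool_pos: [0.4984, 0.3028, 0.0997]
eef_rot: [1.0, 0.0, 0.0, 0.0]
contact_force: [-0.1, -0.3, -2.3]
opening: 0.2
finger_force: 25.0
```

>>> play_rows --translation '[[0, 0, 0.001], [0, 0, 0], [0, 0, 0]]' --delta_rot '[[0, 0, 0], [0, 0, 0], [0, 0, 0]]' --grip '[-1, -1, -1]'

```text
clock: 34.78
tool_pos: [0.4984, 0.3028, 0.0987]
eef_rot: [1.0, 0.0, 0.0, 0.0]
contact_force: [0.1, 0.3, -1.9]
opening: 0.202
finger_force: 25.0
```

>>> play_rows --translation '[[0, 0, 0.001], [0, 0, 0], [0, 0, 0]]' --delta_rot '[[0, 0, 0], [0, 0, 0], [0, 0, 0]]' --grip '[-1, -1, -1]'

```text
clock: 35.15
tool_pos: [0.4984, 0.3028, 0.0977]
eef_rot: [1.0, 0.0, 0.0, 0.0]
contact_force: [-0.1, -1.3, -1.0]
opening: 0.2
finger_force: 25.0
```

>>> play_rows --translation '[[0, 0, 0.001], [0, 0, 0], [0, 0, 0]]' --delta_rot '[[0, 0, 0], [0, 0, 0], [0, 0, 0]]' --grip '[-1, -1, -1]'

```text
clock: 35.52
tool_pos: [0.4986, 0.3028, 0.0976]
eef_rot: [1.0, -0.0, 0.0, -0.0]
contact_force: [-0.6, -0.8, 5.9]
opening: 0.202
finger_force: 25.0
```

>>> play_rows --translation '[[0, 0, 0], [0, 0, 0], [0, 0, 0], [0, 0, 0], [0, 0, -0.013], [0, 0, -0.03], [0, 0, -0.04], [0, 0, -0.04], [0, 0, -0.04], [-0.001, 0.024, 0], [-0.001, 0.04, 0], [-0.001, 0.05, 0], [-0.001, 0.05, 0], [-0.001, 0.05, 0], [-0.001, 0.05, 0], [-0.001, 0.05, 0], [-0.001, 0.05, 0], [-0.001, 0.03, 0], [-0.002, 0.02, 0], [0, 0, 0]]' --delta_rot '[[0, 0, 0], [0, 0, 0], [0, 0, 0], [0, 0, 0], [0, 0, 0], [0, 0, 0], [0, 0, 0], [0, 0, 0], [0, 0, 0], [0, 0, 0], [0, 0, 0], [0, 0, 0], [0, 0, 0], [0, 0, 0], [0, 0, 0], [0, 0, 0], [0, 0, 0], [0, 0, 0], [0, 0, 0], [0, 0, 0]]' --grip '[0.3, 0.5, 1, 1, 1, 1, 1, 1, 1, 1, 1, 1, 1, 1, 1, 1, 1, 1, 1, 1]'

```text
clock: 38.02
tool_pos: [0.4871, -0.1129, 0.2604]
eef_rot: [1.0, -0.002, 0.0, 0.001]
contact_force: [0.0, -0.0, 0.8]
opening: 1.001
finger_force: 0.0
```

>>> play_rows --translation '[[0, 0, 0], [0, 0, 0], [0, 0, 0]]' --delta_rot '[[0, 0, 0], [0, 0, 0], [0, 0, 0]]' --grip '[1, 1, 1]'

```text
clock: 38.4
tool_pos: [0.4875, -0.1102, 0.2598]
eef_rot: [1.0, 0.001, 0.0, -0.0]
contact_force: [0.2, 0.2, -0.3]
opening: 0.999
finger_force: 0.0
```

```bash
python3 chk.py "pinion_small=(.498,.303,.03)" ring_small ring_large "pinion_large=(.4874,-.1115,.06)"
```

```text
[ 0.48754047 -0.11021866  0.25977027]
pinion_large side [ 0.4889 -0.1192  0.0111] 0.1008
pinion_small side [ 0.5762  0.3688 -0.3289] 1.0
pinion_small top [ 0.4981  0.3039 -0.0039] 0.1016
pinion_small [ 0.5129  0.3735 -0.2016] 1.2608
ring_large side [0.633  0.095  0.0039] 0.1174
ring_large top [0.6308 0.0939 0.0125] 0.0866
ring_large [0.6329 0.0951 0.0041] 0.2112
ring_small side [0.498  0.3037 0.0058] 0.1809
ring_small top [0.4977 0.3023 0.0033] 0.1275
ring_small [0.4981 0.3024 0.0031] 0.3204
```

>>> play_rows --translation '[[0, 0.001, 0.01], [0, 0, 0.025], [0, 0, 0.03], [0, 0, 0.025], [0, 0, 0.018], [0, 0, 0.012], [0, 0, 0], [0, 0, 0], [0, 0, 0], [0, 0, 0]]' --delta_rot '[[0, 0, 0], [0, 0, 0], [0, 0, 0], [0, 0, 0], [0, 0, 0], [0, 0, 0], [0, 0, 0], [0, 0, 0], [0, 0, 0], [0, 0, 0]]' --grip '[1, 1, 1, 1, 1, 1, 1, 1, 1, 1]'

```text
clock: 40.15
tool_pos: [0.4876, -0.1122, 0.1402]
eef_rot: [1.0, 0.0, 0.001, 0.0]
contact_force: [-0.3, -0.1, 0.5]
opening: 0.999
finger_force: 0.0
```

>>> play_rows --translation '[[0, 0, 0], [0, 0, 0], [0, 0, 0], [0, 0, 0], [0, 0, 0], [0, 0, 0], [0, 0, 0], [0, 0, 0], [0, 0, -0.005], [0, 0, -0.01], [0, 0, -0.015], [0, 0, -0.015], [0, 0, -0.01], [0, 0, -0.005], [0, 0, 0], [0, 0, 0]]' --delta_rot '[[0, 0, 0], [0, 0, 0], [0, 0, 0], [0, 0, 0], [0, 0, 0], [0, 0, 0], [0, 0, 0], [0, 0, 0], [0, 0, 0], [0, 0, 0], [0, 0, 0], [0, 0, 0], [0, 0, 0], [0, 0, 0], [0, 0, 0], [0, 0, 0]]' --grip '[-1, -1, -1, -1, -1, -1, -1, -1, -1, -1, -1, -1, -1, -1, -1, -1]' --squeeze 40

```text
clock: 42.15
tool_pos: [0.4871, -0.1121, 0.1994]
eef_rot: [1.0, 0.0, -0.0, -0.0]
contact_force: [0.7, 0.4, -4.5]
opening: 0.316
finger_force: 40.0
```

>>> play_rows --translation '[[0.0073, -0.0104, 0], [0.0146, -0.0208, 0], [0.0219, -0.031, 0], [0.0292, -0.0416, 0], [0.0292, -0.0416, 0], [0.0219, -0.031, 0], [0.0146, -0.0208, 0], [0.0073, -0.0104, 0], [0, 0, 0], [0, 0, 0], [0, 0, 0], [0, 0, 0]]' --delta_rot '[[0, 0, 0], [0, 0, 0], [0, 0, 0], [0, 0, 0], [0, 0, 0], [0, 0, 0], [0, 0, 0], [0, 0, 0], [0, 0, 0], [0, 0, 0], [0, 0, 0], [0, 0, 0]]' --grip '[-1, -1, -1, -1, -1, -1, -1, -1, -1, -1, -1, -1]'

```text
clock: 43.65
tool_pos: [0.6332, 0.0946, 0.1998]
eef_rot: [1.0, -0.001, -0.0, 0.0]
contact_force: [0.4, 0.0, -4.8]
opening: 0.318
finger_force: 40.0
```

>>> play_rows --translation '[[0, 0, 0.01], [0, 0, 0.015], [0, 0, 0.02], [0, 0, 0.015], [0, 0, 0.008], [0, 0, 0.004], [0, 0, 0.001], [0, 0, 0.001], [0, 0, 0], [0, 0, 0]]' --delta_rot '[[0, 0, 0], [0, 0, 0], [0, 0, 0], [0, 0, 0], [0, 0, 0], [0, 0, 0], [0, 0, 0], [0, 0, 0], [0, 0, 0], [0, 0, 0]]' --grip '[-1, -1, -1, -1, -1, -1, -1, -1, -1, -1]'

```text
clock: 44.9
tool_pos: [0.6335, 0.0955, 0.126]
eef_rot: [1.0, 0.0, 0.0, -0.0]
contact_force: [0.4, -0.1, -4.2]
opening: 0.316
finger_force: 40.0
```

Contact expected near z = 0.1215.

>>> play_rows --translation '[[0, 0, 0.001], [0, 0, 0.001], [0, 0, 0.001], [0, 0, 0], [0, 0, 0]]' --delta_rot '[[0, 0, 0], [0, 0, 0], [0, 0, 0], [0, 0, 0], [0, 0, 0]]' --grip '[-1, -1, -1, -1, -1]'

```text
clock: 45.52
tool_pos: [0.6334, 0.0954, 0.1227]
eef_rot: [1.0, 0.0, 0.0, 0.0]
contact_force: [0.4, -0.3, -3.4]
opening: 0.319
finger_force: 40.0
```

>>> play_rows --translation '[[0, 0, 0.001], [0, 0, 0], [0, 0, 0]]' --delta_rot '[[0, 0, 0], [0, 0, 0], [0, 0, 0]]' --grip '[-1, -1, -1]'

```text
clock: 45.9
tool_pos: [0.6335, 0.0955, 0.1219]
eef_rot: [1.0, 0.0, 0.0, -0.0]
contact_force: [0.1, 0.1, -3.5]
opening: 0.318
finger_force: 40.0
```

>>> play_rows --translation '[[0, 0, 0.001], [0, 0, 0], [0, 0, 0]]' --delta_rot '[[0, 0, 0], [0, 0, 0], [0, 0, 0]]' --grip '[-1, -1, -1]'

```text
clock: 46.28
tool_pos: [0.6337, 0.0955, 0.1217]
eef_rot: [1.0, 0.0, 0.001, -0.0]
contact_force: [-0.8, 1.1, 4.7]
opening: 0.312
finger_force: 40.0
```

Contact; release, rise and check.

>>> play_rows --translation '[[0, 0, 0], [0, 0, 0], [0, 0, 0], [0, 0, 0], [0, 0, -0.01], [0, 0, -0.03], [0, 0, -0.04], [0, 0, -0.04], [0, 0, -0.03], [-0.03, 0.03, 0], [-0.05, 0.05, 0], [-0.05, 0.05, 0], [-0.02, 0.03, 0], [0, 0, 0], [0, 0, 0], [0, 0, 0]]' --delta_rot '[[0, 0, 0], [0, 0, 0], [0, 0, 0], [0, 0, 0], [0, 0, 0], [0, 0, 0], [0, 0, 0], [0, 0, 0], [0, 0, 0], [0, 0, 0], [0, 0, 0], [0, 0, 0], [0, 0, 0], [0, 0, 0], [0, 0, 0], [0, 0, 0]]' --grip '[0.3, 0.5, 1, 1, 1, 1, 1, 1, 1, 1, 1, 1, 1, 1, 1, 1]'

```text
clock: 48.28
tool_pos: [0.496, -0.0516, 0.2709]
eef_rot: [1.0, 0.001, 0.001, -0.0]
contact_force: [0.3, -0.5, 0.9]
opening: 1.003
finger_force: 0.0
```

```bash
python3 chk.py "pinion_small=(.498,.303,.03)" "pinion_medium=(.626,-.313,.04)" "pinion_large=(.633,.0955,.05)" ring_small ring_large ring_medium
python3 - <<'E'
from h import *
cv2.imwrite("pics/end.png",r.snapshot("side"));
E
```

```text
[ 0.49598246 -0.05162686  0.27086991]
pinion_large side [ 0.6354  0.0908 -0.0058] 0.0593
pinion_large top [ 0.6446  0.1015 -0.0555] 0.0655
pinion_large [ 0.6329  0.0949 -0.001 ] 0.1988
pinion_medium side [ 0.6282 -0.3182 -0.0008] 2.9062
pinion_medium top [ 6.269e-01 -3.121e-01 -6.000e-04] 0.1126
pinion_medium [ 0.627  -0.3123 -0.001 ] 3.0686
pinion_small side [ 0.5088  0.2805 -0.0497] 0.0653
pinion_small top [ 0.501   0.3172 -0.0426] 0.065
pinion_small [ 4.982e-01  3.026e-01 -2.000e-04] 0.2687
ring_large side [0.6322 0.0972 0.0056] 0.2118
ring_large top [0.6323 0.095  0.0034] 0.0956
ring_large [0.6327 0.0955 0.0032] 0.3139
ring_medium side [ 0.6283 -0.3106  0.0015] 0.8436
ring_medium top [ 0.6248 -0.3105  0.0041] 0.1429
ring_medium [ 6.268e-01 -3.115e-01  3.000e-04] 1.0229
ring_small side [0.4975 0.3044 0.0073] 0.15
ring_small top [ 0.4979  0.3041 -0.0016] 0.1327
ring_small [0.4981 0.3028 0.0032] 0.3003
```

View pics/end.png

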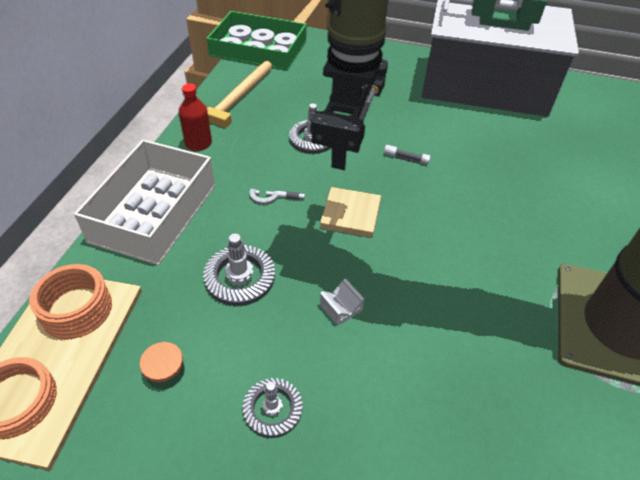

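The picture shows all three pinions upright in their own rings: large at (238,265), small at (272,400), medium at (312,125). Each is within 2 mm of its ring's centre, and the arm is clear.

```bash
python3 -c "
from plant import r
print(r.finish_job())"
```

```text
the job is handed in; nothing more can be done
None
```

Job handed in at about 49 s of the 106 s allowed: by my last camera check all three pinions stand upright in their own ring gears, within about 2 mm of centre, with the large one parked on the plywood block on the way; the hand-in returned no verdict.

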